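Feel the angled wells for leftover plugs, then seat a tube in the clear one

TASK

Two of the three wells in the slanted metal block still have a short plug wedged at the bottom, too deep to see. Take the feeler rod from its stand, feel down the wells until its tip touches the bottom of the clear one, and put the rod back upright in its stand. Then take the long tube from the rack and seat it fully home in that clear well, leaving the bottle, the tip box, and the short tube where they are.

Things in the scene. Friction and masses are not known exactly. Their poses are not given: they have to be found in the camera images.
- block: slanted aluminium block, 60 x 160 x 75 mm (own x, y, z), fixed, with three wells in a row along its horizontal y axis. Origin: centre of its underside, 26 mm above the bench. Its z axis is the wells' axis, pointing out of the mouths, leaning 30 degrees from vertical to the robot's side (-x at yaw 0). The mouths lie in its top face (block z = 75 mm), 91 mm above the bench; highest edge 106 mm
- well0_mouth (a point): centre of the mouth of well 0 (block y = 48 mm): round bore 18.5 mm wide with a 2 mm chamfer, 65 mm deep along the block's z axis to its flat floor if clear. Two of the three wells (which ones varies) have a leftover plug, 26 mm tall, wedged fast on the floor; these are only 39 mm deep
- well1_mouth (a point): centre of the mouth of well 1 (block y = 0 mm): round bore 18.5 mm wide with a 2 mm chamfer, 65 mm deep along the block's z axis to its flat floor if clear. Two of the three wells (which ones varies) have a leftover plug, 26 mm tall, wedged fast on the floor; these are only 39 mm deep
- well2_mouth (a point): centre of the mouth of well 2 (block y = -48 mm): round bore 18.5 mm wide with a 2 mm chamfer, 65 mm deep along the block's z axis to its flat floor if clear. Two of the three wells (which ones varies) have a leftover plug, 26 mm tall, wedged fast on the floor; these are only 39 mm deep
- well0_floor (a point): centre of the true floor of well 0, 65 mm below its mouth along the well axis (covered if a plug is there)
- well1_floor (a point): centre of the true floor of well 1, 65 mm below its mouth along the well axis (covered if a plug is there)
- well2_floor (a point): centre of the true floor of well 2, 65 mm below its mouth along the well axis (covered if a plug is there)
- rod_center (a point): centre, half-way up, of the feeler rod: 165 mm long, about 90 g; steel shaft 8 mm in diameter with a rounded tip, and a black handle 16 mm in diameter over the top 60 mm (105 to 165 mm from the tip). Its z axis points from tip to handle. It starts upright in the stand, loose, its tip on the bottom of the hole
- rod_tip (a point): lower end of the feeler rod, 82.5 mm below its centre
- stand: grey rod stand, 70 x 70 x 60 mm tall, fixed; origin at the centre of its underside, z up. One vertical hole in its middle, 10.5 mm in diameter with a 3 mm chamfer, 50 mm deep
- stand_mouth (a point): centre of the mouth of the stand's hole, on its top face, 60 mm above the bench
- stand_floor (a point): centre of the bottom of the stand's hole, 10 mm above the bench
- rack: grey tube rack, 190 x 60 x 55 mm tall, fixed; origin at the centre of its underside, long side along its x axis. Three vertical holes 18.5 mm in diameter, 40 mm deep, at x = -60, 0 and +60 mm; the long and the short tube stand in the outer two, either way round
- tube_center (a point): centre, half-way up, of the long tube: 120 mm long, 16 mm in diameter, grey cap (same diameter) over the top 18 mm, foot tapering to 8 mm over the lowest 12 mm, about 30 g, rigid. Its z axis points from foot to cap. Starts upright in the rack with its foot on the hole's floor, 15 mm above the bench; fully seated in a clear well it stands out 55 mm
- tube_tip (a point): lower end of the long tube, 60 mm below its centre
- short_tube_center (a point): centre of the short tube, alike but 80 mm long (bystander); stands in the rack
- bottle: bystander: capped jar, 70 mm in diameter, 100 mm tall; origin at the centre of its underside
- tip_box: bystander: closed tip box, 75 x 115 x 65 mm tall; origin at the centre of its underside
Things that resemble listed ones, but are neither listed nor needed, are in the scene too. Of the things like the part that bears rod_center, leave any that is green; of the rest the larger one is meant.

How it is judged:
By the outcome, as a careful person would: the job done as asked, in the order asked, and still so for the second after the job is handed in, with the robot touching nothing.
It also fails if it takes over 72 s, if anything falls off the work surface, if the arm or the gripper's body presses on something with over 40 N, if the wrist force passes 120 N, or if a joint passes its speed limit or range.

ROBOT

A 6-joint arm with a two-finger parallel gripper is mounted at the origin on the work surface. World frame = base frame: x ahead of the robot, y to its left, z up, the work surface at z = 0. Lengths are in m, angles in rad, forces in N, time in s.
With the tool pointing down it reaches from about 0.375 to 0.975 m from the base axis. Payload 3.8 kg.
Tool frame: the origin (TCP) lies midway between the tips of the shut fingers; the grasp point (between the pads) lies 19 mm behind it; z points along the fingers, y is the line along which they close (so a half turn about z gives the same grasp; the last joint's range is limited). The gripper opens to 85 mm and grips with 20 to 120 N. Pads are 22 mm wide; open, the fingers measure 114 mm over their backs; the gripper's body (76 mm by 85 mm) begins 54 mm behind the grasp point. The pads swing forward as they close: fully open they stand 13 mm farther back than shut.
Start: joints at [-1.246, 0.264, 1.604, -0, 1.274, -0.037], TCP at [0.239, -0.631, 0.231] pointing down, gripper open.
Joint ranges: [-2.63, 2.63], [-0.94, 2.18], [0.31, 2.57], [-1.31, 4.45], [0, 2.66], [-2.55, 2.55]. Speed limits (rad/s): [2.57, 2.57, 3.14, 3.14, 3.14, 3.14].

INTERFACE

Orientations are given as a rotation vector (axis times angle).
In Python, from workcell import bot, imaging gives the robot as it stands.
- The arm moves only by the tool step_arm, never from a script. Its argument "series" is a list of rows, each an object of numbers: "grip": the closure, from -1 (fully open) to 1 (shut); "x", "y", "z": the shift along the tool's x, y, z normalised to -1 to 1, where 1 is 500 mm; "ax", "ay", "az": the turn, a rotation vector about the tool's x, y, z normalised to -1 to 1, where 1 is 30 degrees. A call has 1 to 12 rows; each row is the pose to reach, as a shift and turn from the pose commanded when the call began, along the tool's axes at that moment; what a row does not reach only later rows make up. A row lasts 1/10 s, in which the tool goes at most 50 mm and 8.59 degrees, less where a joint would pass 70% of its speed; a pose out of reach is approached as far as the arm can. A call with a number of a shift or a turn outside -1 to 1 is refused whole. A call with a gripper value outside its range is refused whole. The fingers move at their own pace and stop on an object; "force" is the grip in N (left out, the last holds). Time passes only in rows, so rows that repeat a pose let the fingers close. It gives the time, the measured TCP pose, the force, the opening and the grip force at its end, in the units of the state.
- bot.read_state(): the state, without advancing time (a new reading comes with each control period).
- imaging.read_camera(name): name is "scene" or "top" or "wrist"; returns a dict with "img" (420x560x3 uint8, red, green, blue), "fx", "fy", "cx", "cy" (pixels), "k1" (the pictures are not rectified: a ray, as slopes to the right and down, at radius r is drawn at 1 + k1 r^2 times it, then the intrinsics apply), "R" (3x3) and "t" (3): a world point X has camera coordinates R X + t. Camera axes: x right, y down, z forward; pixel columns grow to the right and rows downward; lengths in m; the calibration is good to about 2 mm. A picture is of the moment at which its call begins. There is no depth.
- bot.finish_job(): hands the job in; it is judged then, once.
The state is a dict: "time": time; "q": joint angles; "joint_vel": joint speeds; "joint_torque": joint torques, N m; "tool_pos": TCP position; "tcp_rot": TCP orientation; "wrist_force": force on the tool from outside, world axes, zero at the start; "torque": the same for the moment, N m; "width": opening from 0.0 (shut) to 1.0 (fully open); "grip_force": force on a finger pad.
Only numpy, scipy, OpenCV 4.12 (cv2) and the standard library are available. Lean on these libraries where they do the work, as an engineer would, in place of code of your own. Each camera call takes 0.05 s, during which the arm holds its last target. There are 200 camera calls.

## Working session

There is one attempt and no reset: what is moved stays moved. The work goes in short steps, Python scripts to look and compute and a tool call to move; the robot and the scene stay as the last step left them, time stands still between calls to the robot, and variables do not carry over. Pictures are saved under pics/ and viewed, at most 10 in all, crops included, and the job is handed in when it is done.

Besides the shell and the picture viewer there is one more tool, called after ">>>" in YAML: its name, and indented under it one key for each argument. step_arm: Moves the arm, as the interface text tells. Scaled input: -1 to 1 covers 500 mm each way for a shift and 30 degrees each way for a turn. Its arguments: {"type":"object","properties":{"series":{"type":"array","items":{"type":"object","properties":{"grip":{"type":"number"},"x":{"type":"number","minimum":-1,"maximum":1},"y":{"type":"number","minimum":-1,"maximum":1},"z":{"type":"number","minimum":-1,"maximum":1},"ax":{"type":"number","minimum":-1,"maximum":1},"ay":{"type":"number","minimum":-1,"maximum":1},"az":{"type":"number","minimum":-1,"maximum":1}}}},"force":{"type":"number"}},"required":["series"]}

```bash
ls; mkdir -p pics; cat > h.py <<'E'
import numpy as np, cv2
from workcell import bot, imaging
from scipy.spatial.transform import Rotation as Ro
def shot(n,f=None):
    c=imaging.read_camera(n)
    if f: cv2.imwrite('pics/'+f,c['img'][:,:,::-1])
    return c
def K(c): return np.array([[c['fx'],0,c['cx']],[0,c['fy'],c['cy']],[0,0,1.]]),np.array([c['k1'],0,0,0,0.])
def ray(c,u,v):
    k,d=K(c); p=cv2.undistortPoints(np.array([[[u,v]]],float),k,d)[0,0]
    R=np.array(c['R']);t=np.array(c['t'])
    return -R.T@t, R.T@np.array([p[0],p[1],1.])
def onz(c,u,v,z):
    o,d=ray(c,u,v); return o+d*(z-o[2])/d[2]
def proj(c,X):
    k,d=K(c); return cv2.projectPoints(np.atleast_2d(np.array(X,float)),cv2.Rodrigues(np.array(c['R']))[0],np.array(c['t'],float),k,d)[0][:,0]
def rel(P,Rt=None,s=None):
    "row numbers for going to world P, rotation Rt (matrix)"
    s=s or bot.read_state(); R0=Ro.from_rotvec(s['tcp_rot'])
    d=R0.inv().apply(np.array(P)-s['tool_pos'])/0.5
    a=np.zeros(3) if Rt is None else (R0.inv()*Ro.from_matrix(Rt)).as_rotvec()/np.radians(30)
    return d.round(4),a.round(4)
E
python3 - <<'E'
from h import *
a=shot('scene','s0.png');b=shot('top','t0.png')
s=bot.read_state();print(s)
for c in(a,b):print(c['fx'],c['k1'],-np.array(c['R']).T@c['t'])
E
```

```text
pics
{'time': 0.1, 'q': array([-1.24592916e+00,  2.64699034e-01,  1.60525891e+00, -3.53183521e-05,
        1.27369508e+00, -3.68848834e-02]), 'joint_vel': array([-0.0007005 , -0.0008884 , -0.0038747 ,  0.00081081, -0.00034267,
        0.0008294 ]), 'joint_torque': array([-1.15458506e-04, -5.16708112e+01, -3.68589771e+01,  1.32863303e-05,
        6.23571075e-03,  5.93456846e-06]), 'tool_pos': array([ 0.23867467, -0.63067943,  0.23006063]), 'tcp_rot': array([-3.08833823e+00, -5.64795505e-01,  5.16554682e-04]), 'wrist_force': array([-0.18402034,  0.60527474, -0.18504154]), 'torque': array([ 0.00734615, -0.03000242, -0.00294554]), 'grip_force': 0.0, 'width': 1.003052610946023}
507.7066494788941 -0.00485899381695674 [ 0.97225088 -0.47166377  0.82046247]
533.4804786014091 -0.04815152270285939 [0.43235289 0.0168664  1.26213286]
```

View pics/s0.png

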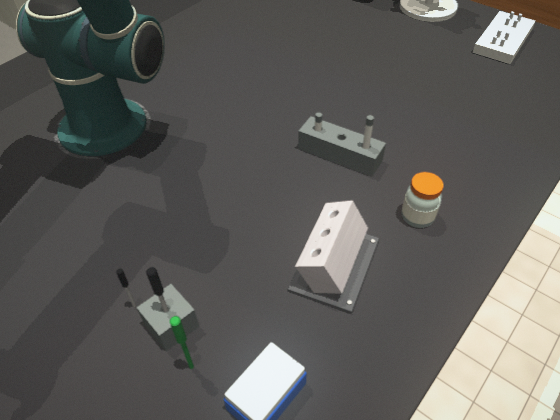

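View pics/t0.png

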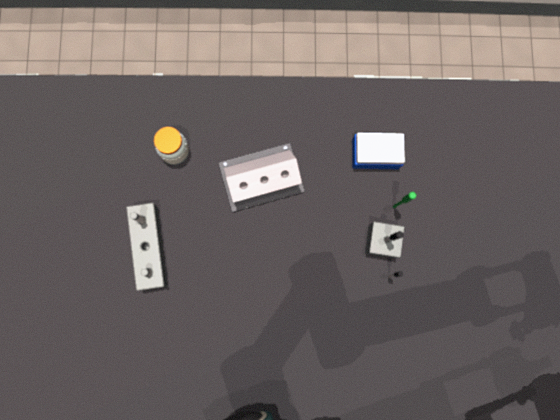

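Scene: the rod-like things are a black-handled one in the stand (scene 155,280; top 396,236), a thinner black one beside it (scene 122,278; top 397,274) and a green one (scene 176,322; top 411,196). The green one is ruled out and the larger black one, in the stand, fits. The block's wells are at top (243,185), (264,180) and (285,174), and the rack's tubes at top (136,217) and (145,272). I'll confirm in an enlarged crop.

```bash
python3 - <<'E'
from h import *
a=cv2.imread('pics/s0.png');b=cv2.imread('pics/t0.png')
f=lambda im,x,y,w,h,S:cv2.resize(im[y:y+h,x:x+w],(w*S,h*S),interpolation=cv2.INTER_CUBIC)
l=f(a,105,250,100,125,4); r=f(b,355,180,66,100,4); rk=f(b,118,196,60,100,4)
o=np.zeros((600,800,3),np.uint8); o[:500,:400]=l;o[:400,400:664]=r
o[400:600,400:800]=f(b,215,140,100,50,4)
cv2.imwrite('pics/c1.png',o); cv2.imwrite('pics/c2.png',np.hstack([rk,f(a,290,100,100,100,4)]))
E
```

```text
(no output)
```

View pics/c1.png

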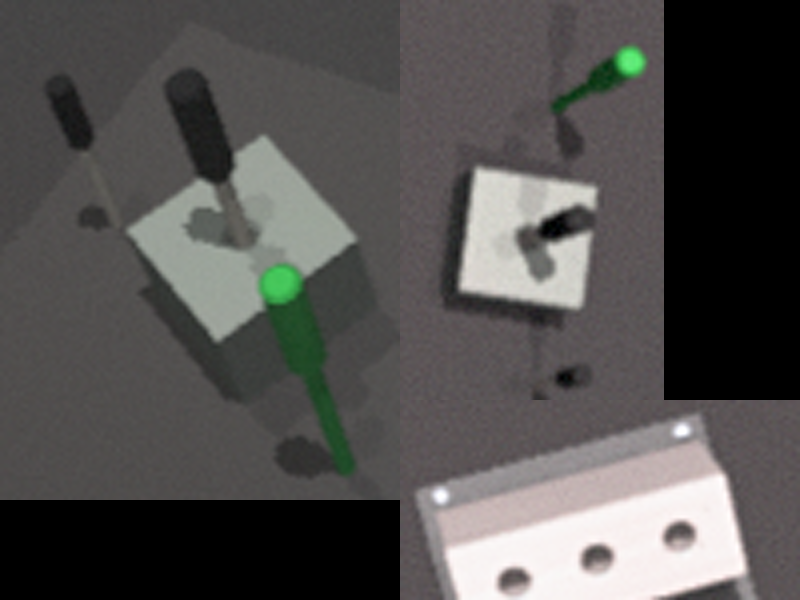

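View pics/c2.png

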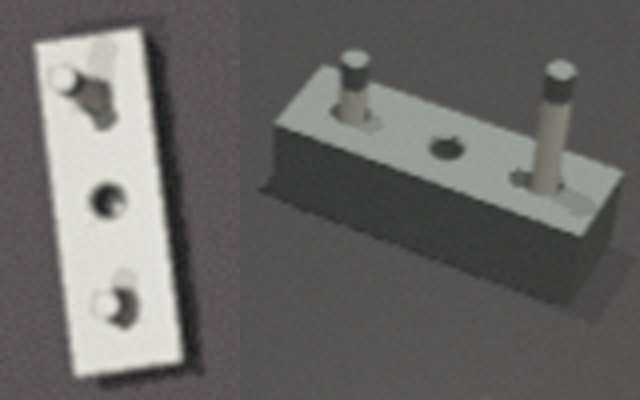

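The crops confirm the rod in the stand: the thicker black handle, with its top at scene (151,269) and top (501,233 in the crop). The thin black and green ones stand on the bench. The long tube is the rack's +x one, at top (134.5,216) and scene (370,119).

```bash
python3 - <<'E'
from h import *
a=shot('scene');b=shot('top')
print('stand',np.mean([onz(b,355+x/4,180+y/4,.06) for x,y in((75,165),(197,186),(182,308),(58,290))],0))
print('rodtop T',onz(b,355+180/4,180+216/4,.175),'S',onz(a,105+185/4,250+80/4,.175))
print('thin',onz(b,355+175/4,180+376/4,.12),onz(a,105+118/4,250+228/4,0.0))
print('green',onz(b,355+158/4,180+107/4,0.0),onz(a,105+347/4,250+468/4,0))
for p in((243.75,185),(264.25,179.5),(285,173.75)):print('wellT',onz(b,*p,.091))
for p in((335,213),(326,232.5),(317.5,252)):print('wellS',onz(a,*p,.091))
print('tube T',onz(b,118+66/4,196+80/4,.135),'S',onz(a,290+(562-240)/4,100+70/4,.135))
print('short T',onz(b,118+106/4,196+306/4,.095),'S',onz(a,290+(355-240)/4,100+58/4,.095))
print('rack hole0',onz(b,118+108/4,196+200/4,.055))
print('bottle',onz(b,168,140,.1),'box',onz(b,381,149,.065))
w=shot('wrist');s=bot.read_state();R=Ro.from_rotvec(s['tcp_rot']).as_matrix()
print('wristcam in tool',R.T@(-np.array(w['R']).T@w['t']-s['tool_pos']),(np.array(w['R'])@R).round(3),w['fx'])
print(R.round(3))
E
```

```text
stand [ 0.53743011 -0.26721201  0.06      ]
rodtop T [ 0.53831547 -0.26735639  0.175     ] S [ 0.54050514 -0.26779203  0.175     ]
thin [ 0.45744377 -0.27651431  0.12      ] [ 0.46077377 -0.28583017  0.        ]
green [ 0.62130259 -0.30171321  0.        ] [ 0.62468261 -0.30062078  0.        ]
wellT [0.655005   0.05847246 0.091     ]
wellT [0.66776892 0.01281776 0.091     ]
wellT [ 0.68117945 -0.03360962  0.091     ]
wellS [0.65741543 0.05915335 0.091     ]
wellS [0.67128058 0.01121103 0.091     ]
wellS [ 0.68499268 -0.03326984  0.091     ]
tube T [0.57846587 0.28838869 0.135     ] S [0.58406144 0.2867977  0.135     ]
short T [0.46010804 0.27189457 0.095     ] S [0.46535755 0.26840538 0.095     ]
rack hole0 [0.52061636 0.28144702 0.055     ]
bottle [0.7547745  0.22855081 0.1       ] box [ 0.74693395 -0.25782984  0.065     ]
wristcam in tool [ 0.06704021  0.00064918 -0.14297553] [[ 0.     1.     0.001]
 [-0.963  0.    -0.268]
 [-0.268 -0.001  0.963]] 365.0495206473512
[[ 0.935  0.354 -0.   ]
 [ 0.354 -0.935  0.001]
 [ 0.    -0.001 -1.   ]]
```

```bash
cat >> h.py <<'E'
def Rt(psi,tilt=0):
    "tool z along -block z for yaw psi, lean tilt (deg); tool y = -block y"
    return (Ro.from_euler('z',psi,degrees=True)*Ro.from_euler('y',-tilt,degrees=True)).as_matrix()@np.diag([1,-1,-1.])
E
python3 - <<'E'
from h import *
print(rel([.5385,-.2674,.235],Rt(16.3)))
E
```

```text
(array([ 0.818 , -0.4679, -0.0082]), array([-2.100e-03,  1.000e-04,  1.477e-01]))
```

>>> step_arm:
  series:
    - {"x": 0.1, "y": -0.058, "z": -0.008, "az": 0.148, "grip": -1}
    - {"x": 0.2, "y": -0.115, "z": -0.008, "az": 0.148, "grip": -1}
    - {"x": 0.3, "y": -0.172, "z": -0.008, "az": 0.148, "grip": -1}
    - {"x": 0.4, "y": -0.229, "z": -0.008, "az": 0.148, "grip": -1}
    - {"x": 0.5, "y": -0.286, "z": -0.008, "az": 0.148, "grip": -1}
    - {"x": 0.6, "y": -0.343, "z": -0.008, "az": 0.148, "grip": -1}
    - {"x": 0.7, "y": -0.4, "z": -0.008, "az": 0.148, "grip": -1}
    - {"x": 0.818, "y": -0.468, "z": -0.008, "az": 0.148, "grip": -1}
    - {"x": 0.818, "y": -0.468, "z": -0.008, "az": 0.148, "grip": -1}
    - {"x": 0.818, "y": -0.468, "z": -0.008, "az": 0.148, "grip": -1}
    - {"x": 0.818, "y": -0.468, "z": -0.008, "az": 0.148, "grip": -1}
    - {"x": 0.818, "y": -0.468, "z": -0.008, "az": 0.148, "grip": -1}

```text
validation failed for argument at $.se...
```

```bash
python3 - <<'E'
from h import *
w=shot('wrist','w1.png'); print(proj(w,[[.5385,-.2674,.175],[.5385,-.2674,.06]]),bot.read_state()['tool_pos'])
E
```

```text
[[-361.53812272 -842.42984953]
 [ -97.60019077 -461.9782335 ]] [ 0.23883035 -0.63106404  0.23077037]
```

View pics/w1.png

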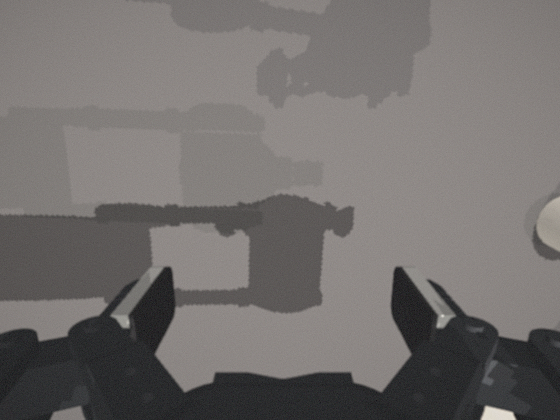

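The move was refused, so the arm is still at the start and the picture shows empty bench. I'll test the row format with all keys filled in.

>>> step_arm:
  series:
    - {"x": 0.1, "y": -0.058, "z": -0.008, "ax": 0, "ay": 0, "az": 0.148, "grip": -1}
  force: 40

```text
time: 0.4
tool_pos: [0.2675, -0.5955, 0.2337]
tcp_rot: [3.11, 0.435, -0.003]
wrist_force: [0.8, 0.2, 0.0]
width: 0.996
grip_force: 0.0
```

```bash
python3 - <<'E'
from h import *
print(rel([.5385,-.2674,.235],Rt(16.3)))
E
```

```text
(array([ 0.7011, -0.4824, -0.0045]), array([ 0.0013,  0.0041, -0.013 ]))
```

>>> step_arm:
  series:
    - {"x": 0.08, "y": -0.055, "z": -0.005, "ax": 0, "ay": 0, "az": 0, "grip": -1}
    - {"x": 0.16, "y": -0.11, "z": -0.005, "ax": 0, "ay": 0, "az": 0, "grip": -1}
    - {"x": 0.24, "y": -0.165, "z": -0.005, "ax": 0, "ay": 0, "az": 0, "grip": -1}
    - {"x": 0.32, "y": -0.22, "z": -0.005, "ax": 0, "ay": 0, "az": 0, "grip": -1}
    - {"x": 0.4, "y": -0.275, "z": -0.005, "ax": 0, "ay": 0, "az": 0, "grip": -1}
    - {"x": 0.48, "y": -0.33, "z": -0.005, "ax": 0, "ay": 0, "az": 0, "grip": -1}
    - {"x": 0.56, "y": -0.385, "z": -0.005, "ax": 0, "ay": 0, "az": 0, "grip": -1}
    - {"x": 0.64, "y": -0.44, "z": -0.005, "ax": 0, "ay": 0, "az": 0, "grip": -1}
    - {"x": 0.701, "y": -0.482, "z": -0.005, "ax": 0, "ay": 0, "az": 0, "grip": -1}
    - {"x": 0.701, "y": -0.482, "z": -0.005, "ax": 0, "ay": 0, "az": 0, "grip": -1}
    - {"x": 0.701, "y": -0.482, "z": -0.005, "ax": 0, "ay": 0, "az": 0, "grip": -1}
    - {"x": 0.701, "y": -0.482, "z": -0.005, "ax": 0, "ay": 0, "az": 0, "grip": -1}

```text
time: 1.6
tool_pos: [0.5387, -0.2636, 0.2371]
tcp_rot: [3.11, 0.444, -0.001]
wrist_force: [-0.7, -0.2, 0.1]
width: 1.001
grip_force: 0.0
```

```bash
python3 - <<'E'
from h import *
w=shot('wrist','w2.png'); print(proj(w,[[.5385,-.2674,.175],[.5385,-.2674,.06]]),bot.read_state()['tool_pos'])
E
```

```text
[[287.39784539 227.35180871]
 [285.80248828 186.71382782]] [ 0.5384908  -0.26399978  0.23716894]
```

View pics/w2.png

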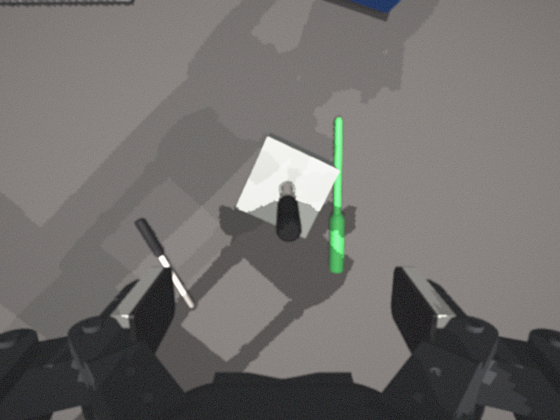

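The wrist view shows our rod upright in the stand with its handle end at (289,231). The green rod (338,120–270) and the thin black rod (150,230–190,303) now look as though they are lying flat on the bench, away from the fingers. I'll check that numerically and work out the grasp.

```bash
python3 - <<'E'
from h import *
w=shot('wrist');b=shot('top')
for n,p in (('rodtop',(289,231,.175)),('greenA',(338,120,.005)),('greenB',(336,270,.008)),('thinA',(145,225,.008)),('thinB',(190,303,.003))):print(n,onz(w,*p))
print(rel([.537,-.2676,.121],Rt(16.3)))
def g(f,c):
    h=cv2.cvtColor(f,c)
    m=cv2.inRange(h,(45,120,40),(75,255,255));y,x=np.nonzero(m);return x.min(),x.max(),y.min(),y.max()
print(g(cv2.imread('pics/t0.png'),cv2.COLOR_BGR2HSV),g(b['img'],cv2.COLOR_RGB2HSV))
E
```

```text
rodtop [ 0.53640698 -0.26927683  0.175     ]
greenA [ 0.60716034 -0.30238923  0.005     ]
greenB [ 0.45280481 -0.35138111  0.008     ]
thinA [ 0.44536297 -0.13789029  0.008     ]
thinB [ 0.36400283 -0.20376457  0.003     ]
(array([-0.0046,  0.0058,  0.2325]), array([ 0.0002,  0.0004, -0.0041]))
(np.int64(393), np.int64(415), np.int64(192), np.int64(207)) (np.int64(393), np.int64(409), np.int64(211), np.int64(254))
```

The loose decoys did topple by themselves and lie clear of the stand, so I'll descend and grip.

>>> step_arm:
  series:
    - {"x": -0.004, "y": 0.007, "z": 0.08, "ax": 0, "ay": 0, "az": 0, "grip": -1}
    - {"x": -0.004, "y": 0.007, "z": 0.16, "ax": 0, "ay": 0, "az": 0, "grip": -1}
    - {"x": -0.004, "y": 0.007, "z": 0.233, "ax": 0, "ay": 0, "az": 0, "grip": -1}
    - {"x": -0.004, "y": 0.007, "z": 0.233, "ax": 0, "ay": 0, "az": 0, "grip": -1}
    - {"x": -0.004, "y": 0.007, "z": 0.233, "ax": 0, "ay": 0, "az": 0, "grip": 1}
    - {"x": -0.004, "y": 0.007, "z": 0.233, "ax": 0, "ay": 0, "az": 0, "grip": 1}
    - {"x": -0.004, "y": 0.007, "z": 0.233, "ax": 0, "ay": 0, "az": 0, "grip": 1}
    - {"x": -0.004, "y": 0.007, "z": 0.233, "ax": 0, "ay": 0, "az": 0, "grip": 1}
    - {"x": -0.004, "y": 0.007, "z": 0.233, "ax": 0, "ay": 0, "az": 0, "grip": 1}
    - {"x": -0.004, "y": 0.007, "z": 0.233, "ax": 0, "ay": 0, "az": 0, "grip": 1}
    - {"x": -0.004, "y": 0.007, "z": 0.233, "ax": 0, "ay": 0, "az": 0, "grip": 1}
    - {"x": -0.004, "y": 0.007, "z": 0.233, "ax": 0, "ay": 0, "az": 0, "grip": 1}
  force: 50

```text
time: 2.95
tool_pos: [0.5393, -0.2672, 0.1222]
tcp_rot: [3.109, 0.445, 0.003]
wrist_force: [-0.6, 0.6, 5.9]
width: 0.174
grip_force: 48.7
```

```bash
cat >> h.py <<'E'
PSI=16.3
BZ=np.array([-.5*np.cos(np.radians(PSI)),-.5*np.sin(np.radians(PSI)),np.cos(np.pi/6)])
W=[np.array([.656,.059,.091]),np.array([.669,.0125,.091]),np.array([.682,-.0334,.091])]
def probe(i,depth,L=.112): return rel(W[i]-BZ*depth+BZ*L,Rt(PSI,30))
E
python3 - <<'E'
from h import *
print(Rt(PSI,30)[:,2],BZ,bot.read_state()['q']); print(probe(2,-.03)); print(rel([.539,-.267,.24]))
E
```

```text
[ 0.47990265  0.14033335 -0.8660254 ] [-0.47990265 -0.14033335  0.8660254 ] [-5.01536536e-01  2.15627704e-01  1.87403991e+00  1.72389324e-04
  1.04949043e+00  7.84728002e-01]
(array([ 0.2635, -0.3685, -0.1836]), array([3.000e-03, 9.965e-01, 7.000e-04]))
(array([-0.    , -0.0003, -0.2355]), array([0., 0., 0.]))
```

>>> step_arm:
  series:
    - {"x": 0, "y": 0, "z": -0.06, "ax": 0, "ay": 0, "az": 0, "grip": 1}
    - {"x": 0, "y": 0, "z": -0.13, "ax": 0, "ay": 0, "az": 0, "grip": 1}
    - {"x": 0, "y": 0, "z": -0.2, "ax": 0, "ay": 0, "az": 0, "grip": 1}
    - {"x": 0.04, "y": -0.05, "z": -0.24, "ax": 0, "ay": 0.15, "az": 0, "grip": 1}
    - {"x": 0.08, "y": -0.11, "z": -0.24, "ax": 0, "ay": 0.3, "az": 0, "grip": 1}
    - {"x": 0.12, "y": -0.17, "z": -0.24, "ax": 0, "ay": 0.5, "az": 0, "grip": 1}
    - {"x": 0.16, "y": -0.23, "z": -0.24, "ax": 0, "ay": 0.65, "az": 0, "grip": 1}
    - {"x": 0.2, "y": -0.29, "z": -0.24, "ax": 0, "ay": 0.8, "az": 0, "grip": 1}
    - {"x": 0.24, "y": -0.34, "z": -0.24, "ax": 0, "ay": 0.95, "az": 0, "grip": 1}
    - {"x": 0.263, "y": -0.368, "z": -0.2, "ax": 0, "ay": 1, "az": 0, "grip": 1}
    - {"x": 0.263, "y": -0.368, "z": -0.184, "ax": 0, "ay": 1, "az": 0, "grip": 1}
    - {"x": 0.263, "y": -0.368, "z": -0.184, "ax": 0, "ay": 1, "az": 0, "grip": 1}

```text
time: 4.15
tool_pos: [0.611, -0.0527, 0.2099]
tcp_rot: [-2.936, -0.421, -0.779]
wrist_force: [-0.6, 0.5, 0.1]
width: 0.176
grip_force: 49.2
```

```bash
python3 - <<'E'
from h import *
w=shot('wrist','w3.png');s=bot.read_state(); R=Ro.from_rotvec(s['tcp_rot']).as_matrix()
print(s['tool_pos'],s['width'],s['wrist_force'],Ro.from_matrix(R.T@Rt(PSI,30)).magnitude()*57.3)
print('tip',proj(w,s['tool_pos']+R[:,2]*.112),'mouths',proj(w,W))
E
```

```text
[ 0.61219204 -0.05349905  0.21154922] 0.1738409975517521 [ 0.46305691 -0.25049412 -0.19304974] 0.14709129979180552
tip [[283.44519013 202.28699201]] mouths [[163.33978237 188.32841997]
 [223.89373163 189.02604647]
 [283.95436389 189.5363421 ]]
```

View pics/w3.png

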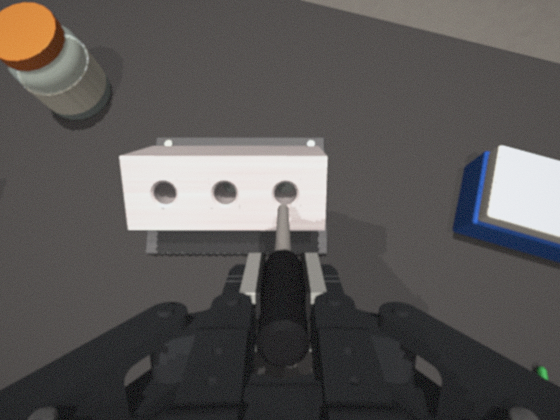

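Tip at (283,206) and the mouths at (164,191), (225,191) and (285,191): about 1.5 mm off laterally, which is well within clearance. I'll lower along the axis into well 2.

```bash
python3 - <<'E'
from h import *
print(probe(2,.036),probe(2,.042))
E
```

```text
(array([0.0056, 0.0007, 0.1294]), array([-0.0014,  0.0047, -0.0005])) (array([0.0056, 0.0007, 0.1414]), array([-0.0014,  0.0047, -0.0005]))
```

>>> step_arm:
  series:
    - {"x": 0.006, "y": 0.002, "z": 0.02, "ax": 0, "ay": 0, "az": 0, "grip": 1}
    - {"x": 0.006, "y": 0.002, "z": 0.05, "ax": 0, "ay": 0, "az": 0, "grip": 1}
    - {"x": 0.006, "y": 0.002, "z": 0.08, "ax": 0, "ay": 0, "az": 0, "grip": 1}
    - {"x": 0.006, "y": 0.002, "z": 0.1, "ax": 0, "ay": 0, "az": 0, "grip": 1}
    - {"x": 0.006, "y": 0.002, "z": 0.12, "ax": 0, "ay": 0, "az": 0, "grip": 1}
    - {"x": 0.006, "y": 0.002, "z": 0.128, "ax": 0, "ay": 0, "az": 0, "grip": 1}
    - {"x": 0.006, "y": 0.002, "z": 0.128, "ax": 0, "ay": 0, "az": 0, "grip": 1}

```text
time: 4.9
tool_pos: [0.6461, -0.0444, 0.1576]
tcp_rot: [-2.936, -0.42, -0.784]
wrist_force: [0.3, -0.2, -0.5]
width: 0.167
grip_force: 49.2
```

```bash
cat >> h.py <<'E'
def st(i,L=.112):
    s=bot.read_state(); R=Ro.from_rotvec(s['tcp_rot']).as_matrix(); tip=s['tool_pos']+R[:,2]*L-W[i]
    B=np.array([[-np.sin(np.radians(PSI)),np.cos(np.radians(PSI)),0]])
    print('t',s['time'],'depth %.1f side y %.1f'%(-1e3*tip@BZ,1e3*(B@tip)[0]),'F axial %.1f'%(s['wrist_force']@BZ),s['wrist_force'].round(1),'w',round(s['width'],3),'grip',s['grip_force'])
E
python3 -c "from h import *;st(2);print(probe(2,.042))"
```

```text
t 4.9 depth 35.6 side y -0.4 F axial -0.6 [ 0.3 -0.2 -0.5] w 0.167 grip 49.175480073317885
(array([-0.0016, -0.0009,  0.0128]), array([-0.0016,  0.0029, -0.0007]))
```

>>> step_arm:
  series:
    - {"x": 0, "y": 0, "z": 0.004, "ax": 0, "ay": 0, "az": 0, "grip": 1}
    - {"x": 0, "y": 0, "z": 0.008, "ax": 0, "ay": 0, "az": 0, "grip": 1}
    - {"x": 0, "y": 0, "z": 0.01, "ax": 0, "ay": 0, "az": 0, "grip": 1}
    - {"x": 0, "y": 0, "z": 0.01, "ax": 0, "ay": 0, "az": 0, "grip": 1}

```text
time: 5.3
tool_pos: [0.6494, -0.0442, 0.157]
tcp_rot: [-2.935, -0.422, -0.79]
wrist_force: [-7.9, -1.3, 9.7]
width: 0.175
grip_force: 50.5
```

```bash
python3 -c "from h import *;st(2)"
```

```text
t 5.3 depth 37.7 side y -1.4 F axial 12.4 [-7.9 -1.3  9.7] w 0.175 grip 50.54319240152836
```

Well 2 is plugged, with contact at about 38 mm. Next I'll retract and move to well 1.

>>> step_arm:
  series:
    - {"x": 0, "y": 0, "z": -0.03, "ax": 0, "ay": 0, "az": 0, "grip": 1}
    - {"x": 0, "y": 0, "z": -0.08, "ax": 0, "ay": 0, "az": 0, "grip": 1}
    - {"x": 0, "y": 0, "z": -0.11, "ax": 0, "ay": 0, "az": 0, "grip": 1}
    - {"x": 0, "y": -0.03, "z": -0.11, "ax": 0, "ay": 0, "az": 0, "grip": 1}
    - {"x": 0, "y": -0.07, "z": -0.11, "ax": 0, "ay": 0, "az": 0, "grip": 1}
    - {"x": 0, "y": -0.096, "z": -0.11, "ax": 0, "ay": 0, "az": 0, "grip": 1}
    - {"x": 0, "y": -0.096, "z": -0.11, "ax": 0, "ay": 0, "az": 0, "grip": 1}

```text
time: 6.0
tool_pos: [0.6083, -0.0045, 0.2028]
tcp_rot: [-2.935, -0.423, -0.788]
wrist_force: [0.5, -0.4, -0.5]
width: 0.174
grip_force: 49.2
```

```bash
python3 -c "from h import *;st(1);print(probe(1,.036))"
```

```text
t 6.0 depth -16.4 side y 0.8 F axial -0.6 [ 0.5 -0.4 -0.5] w 0.174 grip 49.19620659202337
(array([-0.0028,  0.0015,  0.1047]), array([-0.001 , -0.0015,  0.0027]))
```

>>> step_arm:
  series:
    - {"x": 0, "y": 0.002, "z": 0.04, "ax": 0, "ay": 0, "az": 0, "grip": 1}
    - {"x": 0, "y": 0.002, "z": 0.08, "ax": 0, "ay": 0, "az": 0, "grip": 1}
    - {"x": 0, "y": 0.002, "z": 0.1, "ax": 0, "ay": 0, "az": 0, "grip": 1}
    - {"x": 0, "y": 0.002, "z": 0.106, "ax": 0, "ay": 0, "az": 0, "grip": 1}
    - {"x": 0, "y": 0.002, "z": 0.112, "ax": 0, "ay": 0, "az": 0, "grip": 1}
    - {"x": 0, "y": 0.002, "z": 0.116, "ax": 0, "ay": 0, "az": 0, "grip": 1}
    - {"x": 0, "y": 0.002, "z": 0.116, "ax": 0, "ay": 0, "az": 0, "grip": 1}

```text
time: 6.7
tool_pos: [0.6392, 0.0011, 0.1573]
tcp_rot: [-2.934, -0.421, -0.795]
wrist_force: [-15.6, -1.1, 20.5]
width: 0.171
grip_force: 52.1
```

```bash
python3 -c "from h import *;st(1)"
```

```text
t 6.7 depth 38.6 side y -2.7 F axial 25.4 [-15.6  -1.1  20.5] w 0.171 grip 52.139887288212776
```

Well 1 is plugged as well, with contact at about 38.5 mm, so on to well 0.

>>> step_arm:
  series:
    - {"x": 0, "y": 0, "z": -0.03, "ax": 0, "ay": 0, "az": 0, "grip": 1}
    - {"x": 0, "y": 0, "z": -0.08, "ax": 0, "ay": 0, "az": 0, "grip": 1}
    - {"x": 0, "y": 0, "z": -0.114, "ax": 0, "ay": 0, "az": 0, "grip": 1}
    - {"x": 0, "y": -0.03, "z": -0.114, "ax": 0, "ay": 0, "az": 0, "grip": 1}
    - {"x": 0, "y": -0.07, "z": -0.114, "ax": 0, "ay": 0, "az": 0, "grip": 1}
    - {"x": 0, "y": -0.096, "z": -0.114, "ax": 0, "ay": 0, "az": 0, "grip": 1}
    - {"x": 0, "y": -0.096, "z": -0.114, "ax": 0, "ay": 0, "az": 0, "grip": 1}

```text
time: 7.4
tool_pos: [0.5959, 0.0404, 0.202]
tcp_rot: [-2.935, -0.422, -0.788]
wrist_force: [0.2, -0.9, -0.7]
width: 0.175
grip_force: 49.4
```

```bash
python3 -c "from h import *;st(0);print(probe(0,.036))"
```

```text
t 7.4 depth -15.5 side y -0.9 F axial -0.6 [ 0.2 -0.9 -0.7] w 0.175 grip 49.37873477116227
(array([-0.0022, -0.0019,  0.1031]), array([-0.0009, -0.0014,  0.0024]))
```

>>> step_arm:
  series:
    - {"x": 0, "y": -0.002, "z": 0.04, "ax": 0, "ay": 0, "az": 0, "grip": 1}
    - {"x": 0, "y": -0.002, "z": 0.08, "ax": 0, "ay": 0, "az": 0, "grip": 1}
    - {"x": 0, "y": -0.002, "z": 0.1, "ax": 0, "ay": 0, "az": 0, "grip": 1}
    - {"x": 0, "y": -0.002, "z": 0.108, "ax": 0, "ay": 0, "az": 0, "grip": 1}
    - {"x": 0, "y": -0.002, "z": 0.114, "ax": 0, "ay": 0, "az": 0, "grip": 1}
    - {"x": 0, "y": -0.002, "z": 0.119, "ax": 0, "ay": 0, "az": 0, "grip": 1}
    - {"x": 0, "y": -0.002, "z": 0.119, "ax": 0, "ay": 0, "az": 0, "grip": 1}

```text
time: 8.1
tool_pos: [0.6248, 0.0488, 0.1501]
tcp_rot: [-2.936, -0.42, -0.787]
wrist_force: [0.6, -0.0, -0.8]
width: 0.171
grip_force: 49.4
```

```bash
python3 -c "from h import *;st(0);print(probe(0,.062))"
```

```text
t 8.1 depth 44.4 side y -1.1 F axial -1.0 [ 0.6 -0.  -0.8] w 0.171 grip 49.35021576471627
(array([-0.0022, -0.0021,  0.0352]), array([ 0.0006, -0.001 , -0.0004]))
```

Well 0 is clear: no contact at 44 mm. I'll continue to the floor.

>>> step_arm:
  series:
    - {"x": 0, "y": -0.002, "z": 0.015, "ax": 0, "ay": 0, "az": 0, "grip": 1}
    - {"x": 0, "y": -0.002, "z": 0.028, "ax": 0, "ay": 0, "az": 0, "grip": 1}
    - {"x": 0, "y": -0.002, "z": 0.034, "ax": 0, "ay": 0, "az": 0, "grip": 1}
    - {"x": 0, "y": -0.002, "z": 0.038, "ax": 0, "ay": 0, "az": 0, "grip": 1}
    - {"x": 0, "y": -0.002, "z": 0.042, "ax": 0, "ay": 0, "az": 0, "grip": 1}
    - {"x": 0, "y": -0.002, "z": 0.042, "ax": 0, "ay": 0, "az": 0, "grip": 1}

```text
time: 8.7
tool_pos: [0.6349, 0.053, 0.1336]
tcp_rot: [-2.935, -0.421, -0.789]
wrist_force: [-10.1, -2.7, 12.9]
width: 0.171
grip_force: 51.3
```

```bash
python3 -c "from h import *;st(0)"
```

```text
t 8.7 depth 64.2 side y 0.1 F axial 16.4 [-10.1  -2.7  12.9] w 0.171 grip 51.32172847632319
```

The tip is on the floor of well 0: 64 mm deep, 16 N axial. I'll retract and return to the stand.

>>> step_arm:
  series:
    - {"x": 0, "y": 0, "z": -0.05, "ax": 0, "ay": 0, "az": 0, "grip": 1}
    - {"x": 0, "y": 0, "z": -0.12, "ax": 0, "ay": 0, "az": 0, "grip": 1}
    - {"x": 0, "y": 0, "z": -0.2, "ax": 0, "ay": 0, "az": 0, "grip": 1}
    - {"x": 0, "y": 0, "z": -0.22, "ax": 0, "ay": 0, "az": 0, "grip": 1}
    - {"x": 0, "y": 0, "z": -0.22, "ax": 0, "ay": 0, "az": 0, "grip": 1}

```text
time: 9.2
tool_pos: [0.5826, 0.0371, 0.2295]
tcp_rot: [-2.935, -0.42, -0.794]
wrist_force: [0.4, -0.1, -0.8]
width: 0.176
grip_force: 49.5
```

```bash
python3 -c "
from h import *
st(0);print(rel([.539,-.267,.25],Rt(PSI)))"
```

```text
t 9.2 depth -46.2 side y -0.6 F axial -0.9 [ 0.4 -0.1 -0.8] w 0.176 grip 49.480521557852626
(array([-0.1993,  0.5596, -0.1626]), array([ 3.700e-03, -1.009e+00, -2.000e-04]))
```

>>> step_arm:
  series:
    - {"x": -0.02, "y": 0.04, "z": -0.06, "ax": 0, "ay": -0.05, "az": 0, "grip": 1}
    - {"x": -0.05, "y": 0.11, "z": -0.1, "ax": 0, "ay": -0.2, "az": 0, "grip": 1}
    - {"x": -0.08, "y": 0.18, "z": -0.13, "ax": 0, "ay": -0.35, "az": 0, "grip": 1}
    - {"x": -0.11, "y": 0.25, "z": -0.16, "ax": 0, "ay": -0.5, "az": 0, "grip": 1}
    - {"x": -0.13, "y": 0.32, "z": -0.163, "ax": 0, "ay": -0.65, "az": 0, "grip": 1}
    - {"x": -0.15, "y": 0.39, "z": -0.163, "ax": 0, "ay": -0.8, "az": 0, "grip": 1}
    - {"x": -0.17, "y": 0.46, "z": -0.163, "ax": 0, "ay": -0.95, "az": 0, "grip": 1}
    - {"x": -0.19, "y": 0.52, "z": -0.163, "ax": 0, "ay": -1, "az": 0, "grip": 1}
    - {"x": -0.199, "y": 0.56, "z": -0.163, "ax": 0, "ay": -1, "az": 0, "grip": 1}
    - {"x": -0.199, "y": 0.56, "z": -0.163, "ax": 0, "ay": -1, "az": 0, "grip": 1}
    - {"x": -0.199, "y": 0.56, "z": -0.163, "ax": 0, "ay": -1, "az": 0, "grip": 1}

```text
time: 10.3
tool_pos: [0.5378, -0.2664, 0.246]
tcp_rot: [-3.108, -0.443, 0.002]
wrist_force: [0.2, 0.8, -0.1]
width: 0.175
grip_force: 49.5
```

```bash
python3 - <<'E'
from h import *
s=bot.read_state(); print(s['tool_pos'],s['wrist_force'])
w=shot('wrist');a=shot('scene');b=shot('top');R=Ro.from_rotvec(s['tcp_rot']).as_matrix()
tip=s['tool_pos']+R[:,2]*.112
H=[.5374,-.2672,.06]
ims=[]
for c in(w,a,b):
    im=c['img'][:,:,::-1].copy(); p=proj(c,[H,tip]); print(p.round(1).tolist())
    x,y=p.mean(0).astype(int); x0=min(max(x-33,0),560-66);y0=min(max(y-75,0),270);print(x0,y0)
    ims.append(cv2.resize(im[y0:y0+150,x0:x0+66],(264,600),interpolation=cv2.INTER_CUBIC))
cv2.imwrite('pics/r1.png',np.hstack(ims)); print(rel([.539,-.267,.19],Rt(PSI)))
E
```

```text
[ 0.53783024 -0.26643636  0.24603339] [ 0.19105667  0.75590608 -0.09213413]
[[283.1, 184.0], [281.7, 204.0]]
249 119
[[164.5, 306.6], [156.2, 282.8]]
127 219
[[387.0, 239.3], [394.6, 236.1]]
357 162
(array([0.001 , 0.0028, 0.1154]), array([-0.0008, -0.0011,  0.0011]))
```

View pics/r1.png

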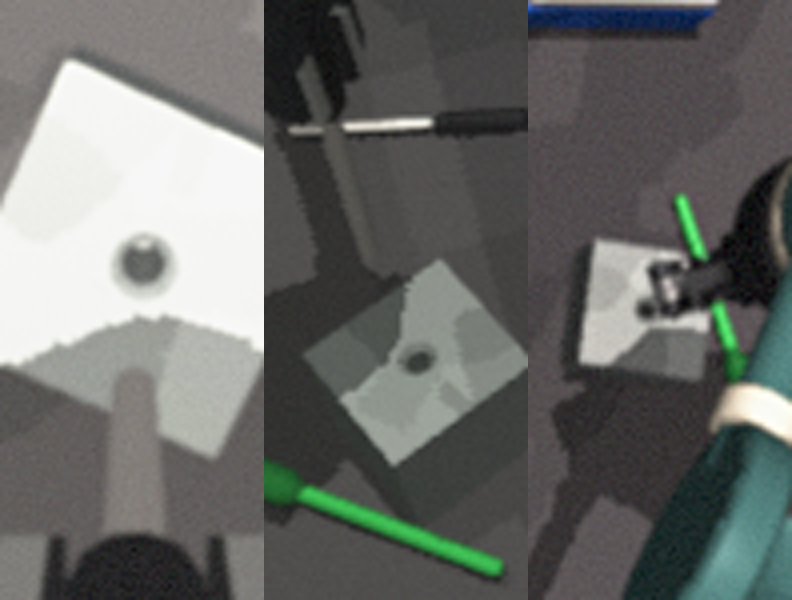

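In the wrist crop the hole is at (284.5,185) and the rod tip at (282,212), about 8 px lower than a straight rod would show. In scene the tip is at about (154,286). The rod has tilted slightly in the grip, so I'll triangulate the tip.

```bash
cat >> h.py <<'E'
def tri(*obs):
    A=np.zeros((3,3));b=np.zeros(3)
    for c,u,v in obs:
        o,d=ray(c,u,v);d/=np.linalg.norm(d);M=np.eye(3)-np.outer(d,d);A+=M;b+=M@o
    return np.linalg.solve(A,b)
E
python3 - <<'E'
from h import *
w=shot('wrist');a=shot('scene')
s=bot.read_state();R=Ro.from_rotvec(s['tcp_rot']).as_matrix()
t=tri((w,282,216.5),(a,154.2,284.5)); print('tip',t,'in tool',R.T@(t-s['tool_pos']),proj(w,t),proj(a,t))
print('hole',tri((w,284.5,184.8),(a,127+154/4,219+360/4)),onz(w,284.5,184.8,.06),onz(a,165.5,309,.06))
# tip in plane of given z from wrist
print(onz(w,282,216.5,s['tool_pos'][2]-.108))
# rod axis direction in wrist: handle edge end and rod centre rows
for z in(.134,.138,.15): print(z,onz(w,282,216.5,z),onz(a,154.2,284.5,z))
E
```

```text
tip [ 0.52708812 -0.26804584  0.12116961] in tool [-0.01144834 -0.00116937  0.1269669 ] [[280.53309194 213.40177005]] [[152.52029002 284.37074569]]
hole [ 0.53672825 -0.26798054  0.05210313] [ 0.53738842 -0.26845671  0.06      ] [ 0.54217541 -0.26918866  0.06      ]
[ 0.5304805  -0.26827709  0.1401472 ]
0.134 [ 0.52871132 -0.26877926  0.134     ] [ 0.53751797 -0.27028334  0.134     ]
0.138 [ 0.52986253 -0.2684525   0.138     ] [ 0.54005114 -0.27145678  0.138     ]
0.15 [ 0.53331616 -0.26747221  0.15      ] [ 0.54765068 -0.2749771   0.15      ]
```

```bash
python3 - <<'E'
from h import *
print(rel([.540,-.2678,.19],Rt(PSI,2.3)))
E
```

```text
(array([0.0021, 0.0045, 0.1163]), array([0.0006, 0.0749, 0.0016]))
```

>>> step_arm:
  series:
    - {"x": 0.002, "y": 0.004, "z": 0.02, "ax": 0, "ay": 0.075, "az": 0, "grip": 1}
    - {"x": 0.002, "y": 0.004, "z": 0.06, "ax": 0, "ay": 0.075, "az": 0, "grip": 1}
    - {"x": 0.002, "y": 0.004, "z": 0.1, "ax": 0, "ay": 0.075, "az": 0, "grip": 1}
    - {"x": 0.002, "y": 0.004, "z": 0.116, "ax": 0, "ay": 0.075, "az": 0, "grip": 1}
    - {"x": 0.002, "y": 0.004, "z": 0.116, "ax": 0, "ay": 0.075, "az": 0, "grip": 1}

```text
time: 11.05
tool_pos: [0.5388, -0.2675, 0.1883]
tcp_rot: [-3.102, -0.445, -0.058]
wrist_force: [0.3, 0.3, -1.3]
width: 0.176
grip_force: 49.4
```

```bash
python3 - <<'E'
from h import *
s=bot.read_state(); print(s['tool_pos'])
w=shot('wrist'); im=w['img'][:,:,::-1]
p=proj(w,[[.5374,-.2685,.06],[.5374,-.2685,.08]]);print(p)
x0,y0=220,120
cv2.imwrite('pics/r2.png',cv2.resize(im[y0:y0+150,x0:x0+130],(520,600),interpolation=cv2.INTER_CUBIC))
print(rel([.540,-.2678,.15],Rt(PSI,2.3)))
E
```

```text
[ 0.53882256 -0.26753733  0.18834572]
[[282.7463213  206.79393011]
 [282.6899172  213.07529885]]
(array([-0.0022, -0.0002,  0.0793]), array([-0.0008,  0.0022,  0.0006]))
```

View pics/r2.png

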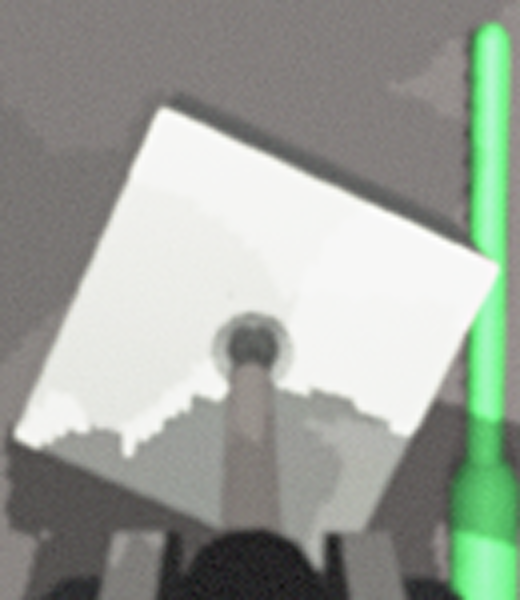

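The hole is at (283,206) and the rod tip at (282,210), about 2 mm short in +x and within the chamfer. I'll nudge it and insert.

>>> step_arm:
  series:
    - {"x": 0.004, "y": 0.001, "z": 0.01, "ax": 0, "ay": 0, "az": 0, "grip": 1}
    - {"x": 0.003, "y": 0.001, "z": 0.025, "ax": 0, "ay": 0, "az": 0, "grip": 1}
    - {"x": 0.0025, "y": 0.001, "z": 0.04, "ax": 0, "ay": 0, "az": 0, "grip": 1}
    - {"x": 0.002, "y": 0.001, "z": 0.055, "ax": 0, "ay": 0, "az": 0, "grip": 1}
    - {"x": 0.0015, "y": 0.001, "z": 0.065, "ax": 0, "ay": 0, "az": 0, "grip": 1}
    - {"x": 0.0015, "y": 0.001, "z": 0.065, "ax": 0, "ay": 0, "az": 0, "grip": 1}

```text
time: 11.7
tool_pos: [0.5411, -0.2681, 0.1556]
tcp_rot: [-3.103, -0.444, -0.058]
wrist_force: [-0.4, 0.3, -0.0]
width: 0.172
grip_force: 49.5
```

>>> step_arm:
  series:
    - {"x": -0.0008, "y": 0, "z": 0.02, "ax": 0, "ay": 0, "az": 0, "grip": 1}
    - {"x": -0.0016, "y": 0, "z": 0.04, "ax": 0, "ay": 0, "az": 0, "grip": 1}
    - {"x": -0.002, "y": 0, "z": 0.055, "ax": 0, "ay": 0, "az": 0, "grip": 1}
    - {"x": -0.0024, "y": 0, "z": 0.06, "ax": 0, "ay": 0, "az": 0, "grip": 1}
    - {"x": -0.0024, "y": 0, "z": 0.062, "ax": 0, "ay": 0, "az": 0, "grip": 1}

```text
time: 12.2
tool_pos: [0.5413, -0.2682, 0.1252]
tcp_rot: [-3.103, -0.444, -0.059]
wrist_force: [-2.2, 1.1, 0.4]
width: 0.17
grip_force: 49.7
```

Low side forces, so the rod is nearly at the bottom. One more small push, then release and rise.

>>> step_arm:
  series:
    - {"x": 0, "y": 0, "z": 0.004, "ax": 0, "ay": 0, "az": 0, "grip": 1}
    - {"x": 0, "y": 0, "z": 0.004, "ax": 0, "ay": 0, "az": 0, "grip": 0.4}
    - {"x": 0, "y": 0, "z": 0.004, "ax": 0, "ay": 0, "az": 0, "grip": -0.2}
    - {"x": 0, "y": 0, "z": 0.004, "ax": 0, "ay": 0, "az": 0, "grip": -1}
    - {"x": 0, "y": 0, "z": 0.004, "ax": 0, "ay": 0, "az": 0, "grip": -1}
    - {"x": 0, "y": 0, "z": 0.004, "ax": 0, "ay": 0, "az": 0, "grip": -1}
    - {"x": 0, "y": 0, "z": -0.05, "ax": 0, "ay": 0, "az": 0, "grip": -1}
    - {"x": 0, "y": 0, "z": -0.12, "ax": 0, "ay": 0, "az": 0, "grip": -1}
    - {"x": 0, "y": 0, "z": -0.2, "ax": 0, "ay": 0, "az": 0, "grip": -1}
    - {"x": 0, "y": 0, "z": -0.25, "ax": 0, "ay": 0, "az": 0, "grip": -1}
    - {"x": 0, "y": 0, "z": -0.25, "ax": 0, "ay": 0, "az": 0, "grip": -1}

```text
time: 13.3
tool_pos: [0.5399, -0.2715, 0.257]
tcp_rot: [3.108, 0.445, 0.074]
wrist_force: [0.3, 0.1, -0.6]
width: 0.998
grip_force: 0.0
```

```bash
python3 - <<'E'
from h import *
a=shot('scene')['img'].astype(int); o=cv2.imread('pics/s0.png')[:,:,::-1].astype(int)
# black handle pixels inside area of the rod handle
w=shot('wrist')
g=w['img'].max(2); m=((g<45)*255).astype(np.uint8); m[262:]=0
n,l,s,c=cv2.connectedComponentsWithStats(m)
print([(s[i].tolist(),c[i].round(1).tolist()) for i in range(1,n) if s[i,4]>60])
print(proj(w,[[.5374,-.2684,.175],[.5374,-.2684,.115]]))
# tube target: top-view positions
st=bot.read_state();print(st['tool_pos'])
print(rel([.580,.288,.22],Rt(PSI)))
E
```

```text
[([271, 193, 18, 15, 171], [279.7, 199.4])]
[[276.96693641 223.18128478]
 [277.81300356 203.40335947]]
[ 0.53747566 -0.27003205  0.25166341]
(array([ 0.3918, -1.0475,  0.0779]), array([ 0.0024, -0.0773, -0.0003]))
```

The rod stands in the stand, its handle at the expected pixels. Next, the tube.

>>> step_arm:
  series:
    - {"x": 0.03, "y": -0.09, "z": 0, "ax": 0, "ay": -0.077, "az": 0, "grip": -1}
    - {"x": 0.065, "y": -0.18, "z": 0, "ax": 0, "ay": -0.077, "az": 0, "grip": -1}
    - {"x": 0.1, "y": -0.27, "z": 0, "ax": 0, "ay": -0.077, "az": 0, "grip": -1}
    - {"x": 0.135, "y": -0.36, "z": 0, "ax": 0, "ay": -0.077, "az": 0, "grip": -1}
    - {"x": 0.17, "y": -0.45, "z": 0, "ax": 0, "ay": -0.077, "az": 0, "grip": -1}
    - {"x": 0.2, "y": -0.54, "z": 0, "ax": 0, "ay": -0.077, "az": 0, "grip": -1}
    - {"x": 0.235, "y": -0.63, "z": 0, "ax": 0, "ay": -0.077, "az": 0, "grip": -1}
    - {"x": 0.27, "y": -0.72, "z": 0, "ax": 0, "ay": -0.077, "az": 0, "grip": -1}
    - {"x": 0.3, "y": -0.81, "z": 0, "ax": 0, "ay": -0.077, "az": 0, "grip": -1}
    - {"x": 0.335, "y": -0.9, "z": 0.02, "ax": 0, "ay": -0.077, "az": 0, "grip": -1}
    - {"x": 0.37, "y": -0.99, "z": 0.05, "ax": 0, "ay": -0.077, "az": 0, "grip": -1}
    - {"x": 0.39, "y": -1.0, "z": 0.07, "ax": 0, "ay": -0.077, "az": 0, "grip": -1}

```text
time: 14.6
tool_pos: [0.5829, 0.2697, 0.2199]
tcp_rot: [-3.108, -0.452, 0.009]
wrist_force: [-0.1, -0.1, -0.7]
width: 0.998
grip_force: 0.0
```

```bash
python3 -c "
from h import *
print(rel([.580,.288,.22],Rt(PSI)),bot.read_state()['tool_pos'])"
```

```text
(array([ 0.0049, -0.0368, -0.0001]), array([-0.0031,  0.0106,  0.0088])) [0.58290516 0.26969048 0.21994239]
```

>>> step_arm:
  series:
    - {"x": 0.005, "y": -0.02, "z": 0, "ax": 0, "ay": 0.005, "az": 0, "grip": -1}
    - {"x": 0.005, "y": -0.036, "z": 0, "ax": 0, "ay": 0.005, "az": 0, "grip": -1}
    - {"x": 0.005, "y": -0.036, "z": 0, "ax": 0, "ay": 0.005, "az": 0, "grip": -1}
    - {"x": 0.005, "y": -0.036, "z": 0, "ax": 0, "ay": 0.005, "az": 0, "grip": -1}

```text
time: 15.0
tool_pos: [0.5828, 0.2822, 0.2245]
tcp_rot: [-3.11, -0.444, -0.004]
wrist_force: [-0.4, -0.1, -0.1]
width: 0.999
grip_force: 0.0
```

```bash
python3 - <<'E'
from h import *
w=shot('wrist','w5.png');s=bot.read_state();print(s['tool_pos'],proj(w,[[.580,.288,.135],[.580,.288,.055],s['tool_pos']]))
im=w['img']; x,y=proj(w,[[.58,.288,.135]])[0].astype(int)
cv2.imwrite('pics/w5c.png',cv2.resize(im[y-60:y+60,x-70:x+70,::-1],(700,600)));print(x-70,y-60)
E
```

```text
[0.58294281 0.28206203 0.22465176] [[271.90751789 214.51778438]
 [274.50479665 188.96349975]
 [281.2064785  270.64607533]]
201 154
```

View pics/w5c.png

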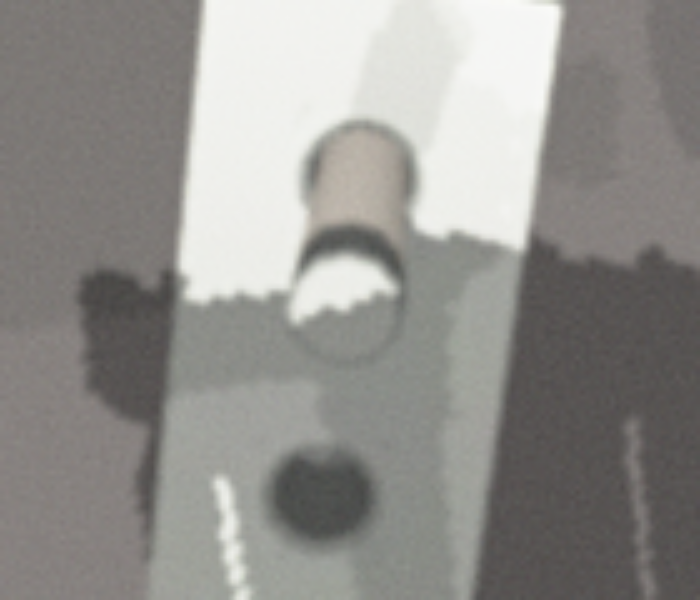

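Tube cap at (270.4,215) against a predicted (272,214.5), so the position is right. I'll descend and grip.

```bash
python3 -c "
from h import *
w=shot('wrist');print(onz(w,270.4,215,.135),onz(w,273,188,.055))
print(rel([.5797,.2888,.099],Rt(PSI)))"
```

```text
[0.57950042 0.28878302 0.135     ] [0.58059586 0.28942683 0.055     ]
(array([-0.0033, -0.0147,  0.2514]), array([ 0.0002, -0.0055, -0.0027]))
```

>>> step_arm:
  series:
    - {"x": -0.003, "y": -0.015, "z": 0.03, "ax": 0, "ay": -0.005, "az": 0, "grip": -1}
    - {"x": -0.003, "y": -0.015, "z": 0.1, "ax": 0, "ay": -0.005, "az": 0, "grip": -1}
    - {"x": -0.003, "y": -0.015, "z": 0.18, "ax": 0, "ay": -0.005, "az": 0, "grip": -1}
    - {"x": -0.003, "y": -0.015, "z": 0.25, "ax": 0, "ay": -0.005, "az": 0, "grip": -1}
    - {"x": -0.003, "y": -0.015, "z": 0.25, "ax": 0, "ay": -0.005, "az": 0, "grip": -1}
    - {"x": -0.003, "y": -0.015, "z": 0.25, "ax": 0, "ay": -0.005, "az": 0, "grip": 1}
    - {"x": -0.003, "y": -0.015, "z": 0.25, "ax": 0, "ay": -0.005, "az": 0, "grip": 1}
    - {"x": -0.003, "y": -0.015, "z": 0.25, "ax": 0, "ay": -0.005, "az": 0, "grip": 1}
    - {"x": -0.003, "y": -0.015, "z": 0.25, "ax": 0, "ay": -0.005, "az": 0, "grip": 1}
    - {"x": -0.003, "y": -0.015, "z": 0.25, "ax": 0, "ay": -0.005, "az": 0, "grip": 1}
    - {"x": -0.003, "y": -0.015, "z": 0.25, "ax": 0, "ay": -0.005, "az": 0, "grip": 1}
    - {"x": -0.003, "y": -0.015, "z": 0.25, "ax": 0, "ay": -0.005, "az": 0, "grip": 1}
  force: 40

```text
time: 16.3
tool_pos: [0.5803, 0.2904, 0.1005]
tcp_rot: [-3.109, -0.445, -0.003]
wrist_force: [-0.9, -0.8, 6.5]
width: 0.17
grip_force: 39.4
```

```bash
python3 -c "
from h import *
s=bot.read_state();print(s['tool_pos'],s['wrist_force'],s['width'],s['tool_pos'][2]-.015)"
```

```text
[0.58031364 0.29042797 0.100496  ] [-0.85017918 -0.77702389  6.51881069] 0.1702126507541999 0.08549599806642338
```

>>> step_arm:
  series:
    - {"x": 0, "y": 0, "z": -0.05, "ax": 0, "ay": 0, "az": 0, "grip": 1}
    - {"x": 0, "y": 0, "z": -0.13, "ax": 0, "ay": 0, "az": 0, "grip": 1}
    - {"x": 0, "y": 0, "z": -0.21, "ax": 0, "ay": 0, "az": 0, "grip": 1}
    - {"x": 0, "y": 0, "z": -0.25, "ax": 0, "ay": 0, "az": 0, "grip": 1}
    - {"x": 0, "y": 0, "z": -0.25, "ax": 0, "ay": 0, "az": 0, "grip": 1}

```text
time: 16.8
tool_pos: [0.5817, 0.291, 0.2286]
tcp_rot: [-3.108, -0.445, -0.011]
wrist_force: [-0.1, 0.3, 0.2]
width: 0.17
grip_force: 39.4
```

```bash
python3 -c "
from h import *
print(bot.read_state()['tool_pos'],probe(0,-.035,.0845))"
```

```text
[0.58171917 0.29104886 0.22860701] (array([-0.1076,  0.4872,  0.0669]), array([-2.000e-03,  9.865e-01, -9.000e-04]))
```

>>> step_arm:
  series:
    - {"x": -0.02, "y": 0.07, "z": 0, "ax": 0, "ay": 0.1, "az": 0, "grip": 1}
    - {"x": -0.035, "y": 0.14, "z": 0, "ax": 0, "ay": 0.25, "az": 0, "grip": 1}
    - {"x": -0.05, "y": 0.21, "z": 0, "ax": 0, "ay": 0.4, "az": 0, "grip": 1}
    - {"x": -0.07, "y": 0.28, "z": 0, "ax": 0, "ay": 0.55, "az": 0, "grip": 1}
    - {"x": -0.085, "y": 0.35, "z": 0, "ax": 0, "ay": 0.7, "az": 0, "grip": 1}
    - {"x": -0.1, "y": 0.42, "z": 0.01, "ax": 0, "ay": 0.85, "az": 0, "grip": 1}
    - {"x": -0.107, "y": 0.487, "z": 0.03, "ax": 0, "ay": 0.99, "az": 0, "grip": 1}
    - {"x": -0.107, "y": 0.487, "z": 0.066, "ax": 0, "ay": 0.99, "az": 0, "grip": 1}
    - {"x": -0.107, "y": 0.487, "z": 0.066, "ax": 0, "ay": 0.99, "az": 0, "grip": 1}
    - {"x": -0.107, "y": 0.487, "z": 0.066, "ax": 0, "ay": 0.99, "az": 0, "grip": 1}

```text
time: 17.8
tool_pos: [0.5951, 0.0413, 0.1888]
tcp_rot: [-2.94, -0.42, -0.772]
wrist_force: [-0.1, 0.9, 0.5]
width: 0.167
grip_force: 39.5
```

```bash
cat > wells.py <<'E'
from h import *
st(0,.0845)
w=shot('wrist');s=bot.read_state();im=w['img']
print(proj(w,W).round(1).tolist(),'tip',proj(w,s['tool_pos']+Ro.from_rotvec(s['tcp_rot']).apply([0,0,.0845])).round(1))
g=cv2.cvtColor(im,cv2.COLOR_RGB2GRAY)
P=proj(w,W)
for i in range(3):
    x,y=P[i].astype(int); c=g[max(y-25,0):y+26,max(x-25,0):x+26]; 
    th,m=cv2.threshold(c,0,255,cv2.THRESH_OTSU+cv2.THRESH_BINARY_INV)
    n,l,S,C=cv2.connectedComponentsWithStats(m)
    print(i,th,[(S[k].tolist(),(C[k]+[max(x-25,0),max(y-25,0)]).round(1).tolist(),onz(w,*(C[k]+[max(x-25,0),max(y-25,0)]),.091).round(4).tolist()) for k in range(1,n) if S[k,4]>80])
E
python3 wells.py
```

```text
t 17.8 depth -32.0 side y 0.2 F axial 0.4 [-0.1  0.9  0.5] w 0.167 grip 39.45646434556693
[[281.9, 193.5], [348.1, 194.2], [413.3, 194.7]] tip [[281.5 212.7]]
0 172.0 [([14, 17, 27, 25, 491], [283.1, 196.6], [0.654, 0.0575, 0.091])]
1 171.0 [([13, 16, 27, 25, 511], [349.0, 196.8], [0.6673, 0.0114, 0.091])]
2 168.0 [([14, 16, 27, 25, 500], [414.8, 196.8], [0.6808, -0.0347, 0.091])]
```

```bash
sed -i 's/^W=.*/W=[np.array([.6545,.058,.091]),np.array([.668,.012,.091]),np.array([.681,-.034,.091])]/' h.py; python3 -c "
from h import *
st(0,.0845);print(probe(0,.012,.0845))"
```

```text
t 17.85 depth -31.8 side y 0.8 F axial 0.0 [0.2 0.5 0.2] w 0.166 grip 39.456738769076765
(array([0.0061, 0.0015, 0.0876]), array([-0.001 ,  0.0138,  0.0002]))
```

>>> step_arm:
  series:
    - {"x": 0.006, "y": 0.0015, "z": 0.02, "ax": 0, "ay": 0.012, "az": 0, "grip": 1}
    - {"x": 0.006, "y": 0.0015, "z": 0.04, "ax": 0, "ay": 0.012, "az": 0, "grip": 1}
    - {"x": 0.006, "y": 0.0015, "z": 0.06, "ax": 0, "ay": 0.012, "az": 0, "grip": 1}
    - {"x": 0.006, "y": 0.0015, "z": 0.075, "ax": 0, "ay": 0.012, "az": 0, "grip": 1}
    - {"x": 0.006, "y": 0.0015, "z": 0.087, "ax": 0, "ay": 0.012, "az": 0, "grip": 1}
    - {"x": 0.006, "y": 0.0015, "z": 0.087, "ax": 0, "ay": 0.012, "az": 0, "grip": 1}

```text
time: 18.45
tool_pos: [0.6192, 0.0476, 0.1529]
tcp_rot: [-2.936, -0.42, -0.783]
wrist_force: [0.1, 0.8, -0.5]
width: 0.168
grip_force: 39.5
```

```bash
cat >> h.py <<'E'
def lat(i,depth,L=.0845):
    st(i,L); s=bot.read_state();R=Ro.from_rotvec(s['tcp_rot']).as_matrix()
    print('F tool',(R.T@s['wrist_force']).round(1),'M tool',(R.T@s['torque']).round(2),'go',probe(i,depth,L))
E
python3 -c "
from h import *
lat(0,.025)"
```

```text
t 18.45 depth 12.5 side y -0.0 F axial -0.6 [ 0.1  0.8 -0.5] w 0.168 grip 39.45558970794082
F tool [ 0.  -0.8  0.6] M tool [ 0.03 -0.22  0.02] go (array([ 0.0019, -0.0002,  0.0249]), array([-0.0015,  0.0042, -0.0005]))
```

>>> step_arm:
  series:
    - {"x": 0.001, "y": 0, "z": 0.008, "ax": 0, "ay": 0.003, "az": 0, "grip": 1}
    - {"x": 0.001, "y": 0, "z": 0.016, "ax": 0, "ay": 0.003, "az": 0, "grip": 1}
    - {"x": 0.001, "y": 0, "z": 0.025, "ax": 0, "ay": 0.003, "az": 0, "grip": 1}
    - {"x": 0.001, "y": 0, "z": 0.025, "ax": 0, "ay": 0.003, "az": 0, "grip": 1}

```text
time: 18.85
tool_pos: [0.6257, 0.0492, 0.143]
tcp_rot: [-2.935, -0.42, -0.787]
wrist_force: [-2.0, 0.8, -2.0]
width: 0.167
grip_force: 39.4
```

```bash
python3 -c "
from h import *
lat(0,.058)"
```

```text
t 18.85 depth 24.4 side y -0.3 F axial -0.9 [-2.   0.8 -2. ] w 0.167 grip 39.36466834042221
F tool [-2.4 -1.4  0.9] M tool [ 0.25 -0.65  0.01] go (array([ 0.    , -0.0007,  0.0672]), array([-0.0005, -0.001 , -0.0008]))
```

>>> step_arm:
  series:
    - {"x": -0.002, "y": -0.001, "z": 0.008, "ax": 0, "ay": 0, "az": 0, "grip": 1}
    - {"x": -0.002, "y": -0.001, "z": 0.02, "ax": 0, "ay": 0, "az": 0, "grip": 1}
    - {"x": -0.002, "y": -0.001, "z": 0.03, "ax": 0, "ay": 0, "az": 0, "grip": 1}
    - {"x": -0.002, "y": -0.001, "z": 0.04, "ax": 0, "ay": 0, "az": 0, "grip": 1}
    - {"x": -0.002, "y": -0.001, "z": 0.04, "ax": 0, "ay": 0, "az": 0, "grip": 1}

```text
time: 19.35
tool_pos: [0.635, 0.0522, 0.1254]
tcp_rot: [-2.935, -0.42, -0.789]
wrist_force: [-0.3, 0.1, -0.7]
width: 0.171
grip_force: 39.4
```

```bash
python3 -c "
from h import *
lat(0,.062)"
```

```text
t 19.35 depth 44.5 side y -0.1 F axial -0.5 [-0.3  0.1 -0.7] w 0.171 grip 39.43518390879035
F tool [-0.6 -0.2  0.5] M tool [ 0.03 -0.41  0.03] go (array([ 0.0007, -0.0002,  0.035 ]), array([ 0.0005, -0.0027, -0.0007]))
```

>>> step_arm:
  series:
    - {"x": -0.001, "y": 0, "z": 0.012, "ax": 0, "ay": 0, "az": 0, "grip": 1}
    - {"x": -0.001, "y": 0, "z": 0.024, "ax": 0, "ay": 0, "az": 0, "grip": 1}
    - {"x": -0.001, "y": 0, "z": 0.032, "ax": 0, "ay": 0, "az": 0, "grip": 1}
    - {"x": -0.001, "y": 0, "z": 0.037, "ax": 0, "ay": 0, "az": 0, "grip": 1}
    - {"x": -0.001, "y": 0, "z": 0.041, "ax": 0, "ay": 0, "az": 0, "grip": 1}
    - {"x": -0.001, "y": 0, "z": 0.042, "ax": 0, "ay": 0, "az": 0, "grip": 1}
    - {"x": -0.001, "y": 0, "z": 0.042, "ax": 0, "ay": 0, "az": 0, "grip": 1}

```text
time: 20.05
tool_pos: [0.6447, 0.055, 0.1095]
tcp_rot: [-2.934, -0.421, -0.791]
wrist_force: [-12.3, -2.7, 12.5]
width: 0.171
grip_force: 41.3
```

```bash
python3 -c "
from h import *
lat(0,.065)"
```

```text
t 20.05 depth 63.3 side y -0.2 F axial 17.2 [-12.3  -2.7  12.5] w 0.171 grip 41.30701209884137
F tool [ -4.6  -0.9 -17.2] M tool [ 0.15 -1.02  0.02] go (array([-0.0008, -0.0004,  0.0033]), array([ 0.0001, -0.0055,  0.001 ]))
```

>>> step_arm:
  series:
    - {"x": -0.003, "y": 0, "z": 0.002, "ax": 0, "ay": 0, "az": 0, "grip": 1}
    - {"x": -0.003, "y": 0, "z": 0.004, "ax": 0, "ay": 0, "az": 0, "grip": 1}
    - {"x": -0.003, "y": 0, "z": 0.004, "ax": 0, "ay": 0, "az": 0, "grip": 1}
    - {"x": -0.003, "y": 0, "z": 0.004, "ax": 0, "ay": 0, "az": 0, "grip": 1}

```text
time: 20.45
tool_pos: [0.6449, 0.055, 0.1093]
tcp_rot: [-2.933, -0.422, -0.794]
wrist_force: [-23.8, -3.9, 26.9]
width: 0.169
grip_force: 43.3
```

```bash
python3 -c "
from h import *
lat(0,.065)"
```

```text
t 20.45 depth 63.6 side y -0.2 F axial 35.3 [-23.8  -3.9  26.9] w 0.169 grip 43.33626922219992
F tool [ -7.1  -3.  -35.4] M tool [ 0.44 -1.55  0.05] go (array([-0.0009, -0.0004,  0.0028]), array([ 0.    , -0.0098,  0.0019]))
```

Firm stop at the floor. I'll relax the push, release and retract along the axis.

>>> step_arm:
  series:
    - {"x": 0, "y": 0, "z": -0.006, "ax": 0, "ay": 0, "az": 0, "grip": 1}
    - {"x": 0, "y": 0, "z": -0.006, "ax": 0, "ay": 0, "az": 0, "grip": 0.4}
    - {"x": 0, "y": 0, "z": -0.006, "ax": 0, "ay": 0, "az": 0, "grip": -0.3}
    - {"x": 0, "y": 0, "z": -0.006, "ax": 0, "ay": 0, "az": 0, "grip": -1}
    - {"x": 0, "y": 0, "z": -0.006, "ax": 0, "ay": 0, "az": 0, "grip": -1}
    - {"x": 0, "y": 0, "z": -0.006, "ax": 0, "ay": 0, "az": 0, "grip": -1}
    - {"x": 0, "y": 0, "z": -0.05, "ax": 0, "ay": 0, "az": 0, "grip": -1}
    - {"x": 0, "y": 0, "z": -0.12, "ax": 0, "ay": 0, "az": 0, "grip": -1}
    - {"x": 0, "y": 0, "z": -0.2, "ax": 0, "ay": 0, "az": 0, "grip": -1}
    - {"x": 0, "y": 0, "z": -0.24, "ax": 0, "ay": 0, "az": 0, "grip": -1}
    - {"x": 0, "y": 0, "z": -0.24, "ax": 0, "ay": 0, "az": 0, "grip": -1}

```text
time: 21.55
tool_pos: [0.5879, 0.0376, 0.2132]
tcp_rot: [-2.934, -0.42, -0.799]
wrist_force: [0.5, -0.0, 0.7]
width: 1.003
grip_force: 0.0
```

```bash
python3 - <<'E'
from h import *
a=shot('scene','s9.png');w=shot('wrist','w9.png');s=bot.read_state();print(s['tool_pos'],s['width'])
top=W[0]+BZ*.055; print('cap top pred scene',proj(a,[top,W[0]+BZ*.037,W[0]]).round(1).tolist(),'wrist',proj(w,[top,W[0]+BZ*.037,W[0]]).round(1).tolist())
# profile along the tube axis in wrist image and scene
for n,c in(('w',w),('s',a)):
    q=np.linspace(-.003,.075,40); P=proj(c,[W[0]+BZ*t for t in q])
    print(n,[(int(t*1000),cv2.getRectSubPix(c['img'],(3,3),(float(x),float(y))).mean((0,1)).astype(int).tolist()) for t,(x,y) in zip(q,P)][::2])
# rod in stand: scene profile along expected rod axis
P=proj(a,[[.5374+.004,-.2684,z] for z in np.arange(.06,.2,.008)])
print('rod',[(int(1000*z),int(cv2.getRectSubPix(a['img'],(3,3),(float(x),float(y))).mean())) for z,(x,y) in zip(np.arange(.06,.2,.008),P)])
E
```

```text
[0.58651825 0.03802206 0.20895331] 0.9990604822417058
cap top pred scene [[320.7, 191.4], [324.9, 198.5], [333.4, 212.6]] wrist [[280.6, 214.9], [280.7, 207.7], [280.9, 195.7]]
w [(-3, [215, 208, 195]), (1, [215, 208, 195]), (5, [216, 209, 195]), (9, [216, 208, 195]), (13, [216, 208, 195]), (17, [212, 204, 191]), (21, [192, 185, 174]), (25, [149, 146, 138]), (29, [110, 111, 107]), (33, [99, 101, 97]), (37, [104, 106, 102]), (40, [122, 124, 120]), (45, [144, 146, 141]), (49, [151, 152, 147]), (53, [148, 150, 144]), (56, [148, 150, 144]), (61, [148, 150, 145]), (65, [147, 150, 144]), (69, [148, 150, 144]), (73, [147, 150, 144])]
s [(-3, [215, 212, 195]), (1, [215, 212, 195]), (5, [214, 211, 195]), (9, [214, 210, 194]), (13, [214, 210, 194]), (17, [213, 210, 194]), (21, [213, 209, 193]), (25, [214, 209, 193]), (29, [206, 202, 187]), (33, [154, 154, 143]), (37, [107, 110, 105]), (40, [102, 105, 101]), (45, [101, 105, 100]), (49, [121, 126, 120]), (53, [139, 144, 136]), (56, [126, 131, 124]), (61, [97, 98, 95]), (65, [87, 85, 84]), (69, [85, 83, 83]), (73, [86, 84, 82])]
rod [(60, 87), (68, 87), (76, 83), (84, 83), (92, 82), (100, 52), (108, 30), (116, 29), (124, 31), (132, 30), (140, 30), (148, 30), (156, 35), (164, 46), (172, 49), (180, 73), (188, 81), (196, 80)]
```

```bash
python3 -c "
from h import *
print(bot.finish_job())"
```

```text
the job is handed in; nothing more can be done
None
```

Well 0 was the clear one: the feeler rod touched its floor at about 64 mm and is back upright in its stand, and the long tube is seated on that floor against a firm stop; the job was handed in at about 22 s, and two loose look-alike rods on the bench toppled early on (I don't think the gripper touched them).

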